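# Gauge a mounting bar with the bench micrometer

## Robot

A 6-joint arm with a two-finger parallel gripper is mounted at the origin on the work surface. World frame = base frame: x ahead of the robot, y to its left, z up, the work surface at z = 0. Lengths are in mm, angles in degrees, forces in N, time in s.
With the tool pointing down it reaches from about 350 to 850 mm from the base axis. Payload 8.1 kg.
Tool frame: the origin (TCP) lies between the finger pads; the fingertips stand 17 mm ahead of it and the grasp point (between the pads) lies 2 mm behind it; z points along the fingers, y is the line along which they close (so a half turn about z gives the same grasp; the last joint's range is limited). The gripper opens to 85 mm and grips with 20 to 120 N. Pads are 22 mm wide; open, the fingers measure 114 mm over their backs; the gripper's body (76 mm by 85 mm) begins 54 mm behind the grasp point. The pads swing forward as they close: fully open they stand 13 mm farther back than shut.
Start: joints at [61.857, 7.471, 85.268, -0, 87.261, -4.893], TCP at [236.832, 551.286, 209.392] pointing down, gripper open.
Joint ranges: [-169.43, 169.43], [-51.17, 129.36], [1.28, 143.12], [-76.62, 256.62], [0, 156.53], [-152.29, 152.29]. Speed limits (degrees/s): [136.94, 136.94, 159.86, 180, 180, 180].

## Interface

Orientations are given as [roll, pitch, yaw] about the fixed x, y, z axes, in that order (R = Rz(yaw) Ry(pitch) Rx(roll)).
In Python, from bench import sense, snapshot, hand_in, trace, place_of gives the robot as it stands.
- The arm moves only by the shell command python3 -m handwheel 'ROWS' [FORCE]. ROWS is JSON, a list of rows, each a list of 7 numbers: the opening, from -1 (shut) to 1 (fully open), then the shift along the tool's x, y, z in cm, then the turn, a rotation vector about the tool's x, y, z in rad. A call has 1 to 12 rows; each row shifts and turns the commanded pose from where the row before left it, along the tool's axes as they then stand; what a row does not reach is not made up. A row lasts 1/12 s, in which the tool goes at most 41.7 mm and 7.16 degrees, less where a joint would pass 70% of its speed; a pose out of reach is approached as far as the arm can. A call with a gripper value outside its range is refused whole. The fingers move at their own pace and stop on an object; FORCE is the grip in N (left out, the last holds). Time passes only in rows, so rows that do not move let the fingers close. It gives the time, the measured TCP pose, the force, the opening and the grip force at its end, in the units of the state.
- sense(): the state, without advancing time (a new reading comes with each control period).
- snapshot(name): name is "scene" or "side" or "wrist"; returns a dict with "image" (400x640x3 uint8, red, green, blue), "intrinsics" (3x3 intrinsics, pixels), "k1" (the pictures are not rectified: a ray, as slopes to the right and down, at radius r is drawn at 1 + k1 r^2 times it, then the intrinsics apply), "R" (3x3) and "t" (3): a world point X has camera coordinates R X + t. Camera axes: x right, y down, z forward; pixel columns grow to the right and rows downward; lengths in mm; the calibration is good to about 2 mm. A picture is of the moment at which its call begins. There is no depth.
- hand_in(): hands the job in; it is judged then, once.
Trained networks look in a picture, given as the dict that the camera call returned (one of the last four; its "shot" number tells which), for a name from the list of things; names that differ only in an ending like _2 or _b are one class to them, and where a whole thing is asked for, a point or a joint stands for the part that bears it (a point fixed in the world has none). Each returns a list of dicts, best first, with "conf" (0 to 1); they miss things now and then, are a little off and sometimes report something else, mostly with a low value. They report only what shows in the picture. A call takes as long as a camera call. They do not tell look-alikes from the thing itself.
- trace(picture, query): "pixels" (400x640 bool, what is visible of it).
- place_of(picture, query): "location" ([x, y, z] in mm, in world coordinates, good to about 4 mm: a listed point, or the origin of a listed thing).
The state is a dict: "time": time; "joint_pos": joint angles; "qd": joint speeds; "joint_efforts": joint torques, N m; "tool_pos": TCP position; "tcp_rot": TCP orientation; "ft_force": force on the tool from outside, world axes, zero at the start; "wrist_torque": the same for the moment, N m; "finger_gap": finger opening in mm; "grip_force": force on a finger pad.
Only numpy, scipy, OpenCV 4.12 (cv2) and the standard library are available. Lean on these libraries where they do the work, as an engineer would, in place of code of your own. Each camera call takes 0.05 s, during which the arm holds its last target. There are 200 camera calls.

## Task

Gauge the longer of the two flat aluminium bars: lay it flat and straight across the round table of the bench micrometer, its middle under the spindle, without pressing it hard against the gauge, and let go of it. Then close the spindle on it by turning the small ratchet knob at the very top clockwise until the ratchet slips (cranking the fatter thimble below would squeeze the bar far too hard); let it slip about a fifth of a turn - at least a tenth, no more than a third - and leave the bar clamped there. Do not disturb the other loose things on the bench.

Things in the scene. Friction and masses are not known exactly. Their poses are not given: they have to be found in the camera images.
- gauge: Grey bench micrometer, fixed to the bench, 225 mm tall. Origin: on its vertical spindle axis at bench level, z up. Base 170 x 112 mm (x -60 to +110), 24 mm high; column 44 mm wide at x +47 to +89, to z 144. The C-shaped throat below the arm is open to -x (the robot's side) and to both sides (+y, -y).
- frame_arm (a point): Middle of the arm's end, on the spindle axis, z 126 mm. Arm 32 mm wide, z 108 to 144; readout box in front of it (gauge x -34 to -14, 46 mm wide, z 109 to 145). The spindle, 8 mm thick, hangs below on the axis (17 mm thick guide down to z 93); at the start its face is 10.6 to 13.6 mm above the table, how much is not told. It does not turn.
- table_centre (a point): Centre of the top face of the gauge's round steel measuring table: 52 mm across, level, 52 mm above the bench, on the spindle axis; x and y as the gauge's.
- thimble_middle (a point): Middle of the thimble, on the spindle axis: knurled, 23 mm thick, 36 mm tall (18 mm up and down from here). A clockwise turn of it (seen from above) lowers the spindle 10 mm; it does not move up or down itself. Not to be gripped: the ratchet would be bypassed.
- knob_middle (a point): Middle of the ratchet knob, the topmost part of the gauge, on the spindle axis 161 mm above table_centre: an upright steel cylinder 16 mm thick, 24 mm tall (12 mm up and down from here), 3 mm clear above the thimble. It stays at its height. Clockwise from above closes the gauge; backwards takes the thimble along and opens it.
- ratchet (a joint): Angle (rad) by which the knob has slipped clockwise on the thimble: 0 at the start, grows only while the ratchet slips. The knob takes 0.045 N m while the spindle runs free, 0.09 N m once it sits on the bar and the ratchet slips (spindle force about 28 N). Held still then, about 0.045 N m stays on the knob. Letting go and regripping loses nothing.
- long_bar: The longer flat aluminium bar, 180 x 20 x 8 mm, about 80 g, with a small screw hole near each end, lying flat on the bench. Origin: middle of its underside; x along its length, z up. Held 60 to 85 mm from its middle, the gripper stays clear of the gauge's arm; the bar can be set on the front half of the table and slid in under the spindle.
- short_bar: The shorter flat bar, 110 x 20 x 8 mm, otherwise alike; not to be used. Origin: middle of its underside, x along its length. Which bar lies nearer the robot changes.
- sensor: Bystander: steel sensor barrel, 24 mm thick at its two nuts, 84 mm long, lying along its x. Origin: bench level below its middle.
- screwdriver: Bystander: screwdriver, about 170 mm long, lying along its x.
- relay_module: Bystander: black module, 90 x 23 x 74 mm, standing. Origin: middle of its underside.
- terminal_row: Bystander: row of grey terminals, 48 x 62 x 38 mm. Origin: middle of its underside.
- cable_gland: Bystander: brass and steel cable gland, 34 mm long, 26 mm thick, lying along its x. Origin: bench level below its middle.
- patch_block: Bystander: black block with four steel sockets, 34 x 110 x 38 mm. Origin: middle of its underside.
Mind the look-alikes: they are no part of the job. There is more than one size of the gauge; the one meant has the size given above.

How it is judged (in metres and radians):
On the way, in this order (a step that is already met when the one before it is completed fails the run):
1. the long bar lies flat and straight across the table, its middle under the spindle, and is let go (horizontal distance between long_bar and table_centre below 0.012 m and z of long_bar in the frame of table_centre between -0.002 and 0.002 m and angle between long_bar's own z axis and vertical below 0.05 rad and angle between the x axis of long_bar and the y axis of gauge, either way round below 0.3 rad and contact force between the fingers and long_bar below 0.1 N), for 0.2 s.
2. the spindle is closed on the bar and the ratchet has slipped at least a tenth of a turn (horizontal distance between long_bar and table_centre below 0.012 m and z of long_bar in the frame of table_centre between -0.002 and 0.002 m and angle between long_bar's own z axis and vertical below 0.05 rad and angle between the x axis of long_bar and the y axis of gauge, either way round below 0.3 rad and value of joint ratchet above 0.6 rad and contact force between gauge and long_bar above 15 N), for 0.2 s.
At the end, for the whole second after the job is handed in: The long bar lies flat, at rest and clamped on the gauge's table, its middle within 12 mm of the spindle axis and within 0.3 rad of straight across; the ratchet has slipped 0.6 to 2.15 rad in all; the robot has let go (all of step 2 and value of joint ratchet below 2.15 rad and linear speed of long_bar below 0.005 m/s); the robot touches nothing.
It fails at once if the ratchet slips more than a third of a turn (value of joint ratchet above 2.15 rad).
It fails at once if the bar is pressed against the gauge with over 25 N while the fingers hold it (contact force between gauge and long_bar above 25 N and contact force between the fingers and long_bar above 1 N).
It fails at once if the bar is squeezed too hard: table and spindle together press on it with over 110 N (55 N each) (contact force between gauge and long_bar above 110 N).
It fails at once if another loose thing is moved more than 30 mm (distance of any of short_bar, sensor, screwdriver, relay_module, terminal_row, cable_gland, patch_block from where it was at the start of the episode above 0.03 m).
It also fails if it takes over 72 s, if anything falls off the work surface, if the arm or the gripper's body presses on something with over 40 N, if the wrist force passes 120 N, or if a joint passes its speed limit or range.

## Working session

There is one attempt and no reset: what is moved stays moved. The work goes in short steps, Python scripts to look and compute and a shell command to move; the robot and the scene stay as the last step left them, time stands still between calls to the robot, and variables do not carry over. Pictures are saved under pics/ and viewed, at most 10 in all, crops included, and the job is handed in when it is done.

```bash
ls; mkdir -p pics
cat > h.py <<'E'
import numpy as np, cv2
from bench import *
def px(s,X):
    c=s["R"]@np.array(X,float)+s["t"]; u=c[:2]/c[2]; u=u*(1+s["k1"]*(u@u)); K=np.array(s["intrinsics"]); return (K[:2,:2]@u+K[:2,2])
def ray(s,p,z):
    K=np.array(s["intrinsics"]); d=cv2.undistortPoints(np.array([[p]],float),K,np.array([s["k1"],0,0,0.]))[0,0]
    R=np.array(s["R"]);t=np.array(s["t"]); o=-R.T@t; v=R.T@np.array([d[0],d[1],1]); return o+v*(z-o[2])/v[2]
def save(s,n,crop=None,f=1):
    im=s["image"][:,:,::-1]
    if crop: a,b,c,d=crop; im=im[b:d,a:c]
    cv2.imwrite("pics/"+n,cv2.resize(im,None,fx=f,fy=f))
E
python3 - <<'E'
from h import *
im=[]
for n in ["scene","side"]:
    s=snapshot(n); im.append(s["image"][:,:,::-1])
    print(n,"cam",(-s["R"].T@s["t"]).round())
    for q in ["gauge","table_centre","knob_middle","frame_arm","long_bar","short_bar","sensor","screwdriver","relay_module","terminal_row","cable_gland","patch_block"]:
        print(q,[(round(d["conf"],2),np.round(d["location"]).tolist(),px(s,d["location"]).round().tolist()) for d in place_of(s,q)[:3]])
    cv2.imwrite(f"pics/{n}0.png",s["image"][:,:,::-1])
print(sense())
E
```

```text
pics
scene cam [1035.  327. 1029.]
gauge [(0.97, [322.0, -94.0, -1.0], [304.0, 184.0]), (0.74, [573.0, 35.0, -1.0], [302.0, 261.0]), (0.67, [142.0, 324.0, 0.0], [444.0, 190.0])]
table_centre [(0.84, [572.0, 32.0, 53.0], [301.0, 251.0]), (0.76, [143.0, 327.0, 75.0], [451.0, 175.0]), (0.75, [325.0, -98.0, 40.0], [302.0, 176.0])]
knob_middle [(0.61, [578.0, 32.0, 215.0], [297.0, 220.0]), (0.54, [323.0, -98.0, 152.0], [301.0, 152.0]), (0.49, [142.0, 321.0, 307.0], [471.0, 117.0])]
frame_arm [(0.9, [145.0, 330.0, 174.0], [460.0, 154.0]), (0.63, [575.0, 33.0, 129.0], [300.0, 238.0]), (0.62, [325.0, -94.0, 86.0], [302.0, 167.0])]
long_bar [(0.62, [595.0, -209.0, 1.0], [227.0, 234.0])]
short_bar [(0.57, [451.0, -220.0, -2.0], [250.0, 199.0])]
sensor [(0.72, [376.0, 132.0, 3.0], [361.0, 221.0]), (0.67, [577.0, 31.0, 125.0], [299.0, 239.0])]
screwdriver [(0.55, [745.0, -125.0, 0.0], [221.0, 288.0])]
relay_module [(0.91, [417.0, 348.0, -5.0], [425.0, 262.0]), (0.54, [651.0, 324.0, -7.0], [388.0, 332.0])]
terminal_row [(0.87, [653.0, 326.0, -2.0], [388.0, 332.0])]
cable_gland [(0.7, [790.0, 106.
[... 1118 characters left out ...]
, 239.0])]
{'time': 1.3, 'joint_pos': array([ 6.18565084e+01,  7.47109300e+00,  8.52671476e+01,  2.28772951e-03,
        8.72623142e+01, -4.89370600e+00]), 'qd': array([-0.06422749, -0.05774974,  0.09546018, -0.03931458, -0.05792939,
        0.0441376 ]), 'joint_efforts': array([ 3.00239313e-03, -5.69344819e+01, -5.00843704e+01,  1.09570410e-04,
        1.43436508e-03, -2.14969845e-05]), 'tool_pos': array([236.81760545, 551.29139409, 209.39924615]), 'tcp_rot': array([-1.79999642e+02, -2.32411163e-03,  1.56750105e+02]), 'ft_force': array([ 0.6746777 , -0.33463483,  0.22460605]), 'wrist_torque': array([-0.06276109,  0.03744063, -0.00198227]), 'grip_force': 0.0, 'finger_gap': 85.18182516815095}
```

Run:
```python
from h import *
for n in ["scene","side"]:
    s=snapshot(n)
    for q in ["long_bar","short_bar"]:
        m=trace(s,q)
        for d in m[:2]:
            p=d["pixels"].astype(np.uint8); ys,xs=np.nonzero(p)
            P=np.array([ray(s,(x,y),6)[:2] for x,y in zip(xs,ys)],np.float32)
            r=cv2.minAreaRect(P); b=cv2.boxPoints(r); 
            e=b[1]-b[0] if np.linalg.norm(b[1]-b[0])>np.linalg.norm(b[2]-b[1]) else b[2]-b[1]
            print(n,q,round(d["conf"],2),"c",np.round(r[0],1),"size",np.round(r[1],1),"yaw",np.degrees(np.arctan2(e[1],e[0])).round(1), xs.min(),xs.max(),ys.min(),ys.max())
    for d in trace(s,"gauge"):
        ys,xs=np.nonzero(d["pixels"]); print("gauge",round(d["conf"],2),xs.min(),xs.max(),ys.min(),ys.max())
    if n=="scene": save(s,"a.png")
    else: save(s,"b.png",(230,110,480,310),3)
```

```text
scene long_bar 0.9 c [ 596.2 -210.4] size [181.7  22.2] yaw 88.4 201 252 220 247
scene short_bar 0.24 c [789.  104.1] size [35.  25.1] yaw 29.2 281 291 333 347
gauge 0.7 409 479 113 234
gauge 0.68 283 319 151 203
gauge 0.55 264 328 217 299
side long_bar 0.63 c [ 595.5 -216.5] size [175.5  28.3] yaw 88.8 385 435 234 269
side short_bar 0.62 c [ 453.3 -220.2] size [116.3  27.8] yaw 80.1 364 395 264 293
gauge 0.81 293 342 238 294
gauge 0.73 318 378 154 228
gauge 0.64 141 229 143 227
```

View pics/a.png

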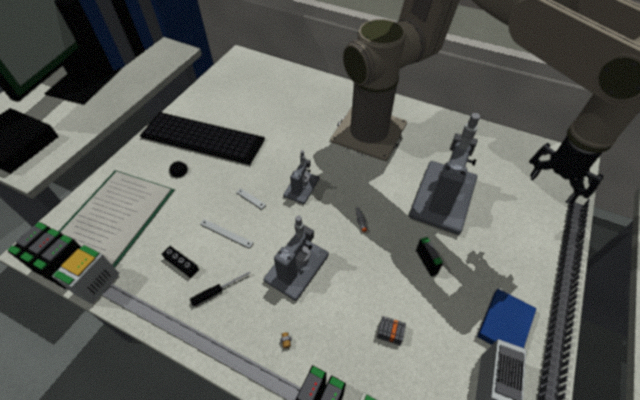

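View pics/b.png

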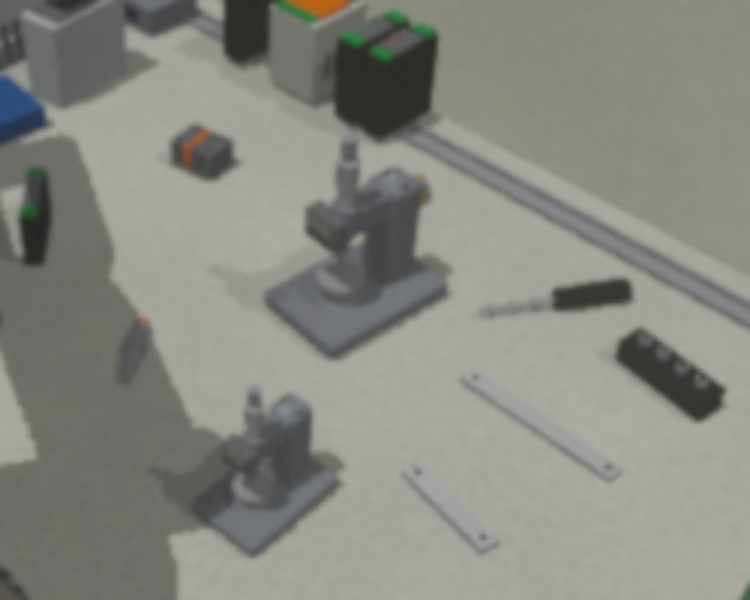

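The three gauges are at scene pixels (301,170), (300,255) and (450,175). They are small, medium and large, with knob heights of about 150, 213 and 305 mm. The medium one at (300,255) fits 225 mm with its table at 52, and the enlarged crop confirms it. The bars are at (227,234), 181 mm long, and at (250,199), about 110 mm long, so the first is the long bar.

Next I measure the gauge's yaw from its base corners.

Run:
```python
from h import *
from scipy.optimize import minimize
S=[snapshot("side"),snapshot("scene")]
s=S[0]
A,B,C=[ray(s,(230+x/3,110+y/3),22)[:2] for x,y in [(267,298),(333,352),(447,288)]]
print(A,B,C,np.degrees(np.arctan2(*(A-B)[::-1]))-90,np.degrees(np.arctan2(*(C-B)[::-1])),np.linalg.norm(A-B),np.linalg.norm(C-B))
# silhouette fit, boxes + cylinders
def box(x0,x1,y0,y1,z0,z1): return np.array([[x,y,z] for x in(x0,x1) for y in(y0,y1) for z in(z0,z1)],float)
def cyl(r,z0,z1): return np.array([[r*np.cos(t),r*np.sin(t),z] for t in np.linspace(0,6.28,16) for z in(z0,z1)])
parts=[box(-60,110,-56,56,0,24),box(47,89,-22,22,24,144),box(0,89,-16,16,108,144),box(-34,-14,-23,23,109,145),cyl(26,40,52),cyl(11.5,162,198),cyl(8,201,225)]
M=[]
for s in S:
    for d in trace(s,"gauge"):
        p=px(s,[575,32,30]).astype(int)
        if d["pixels"][p[1]-3:p[1]+4,p[0]-3:p[0]+4].any(): M.append((s,d["pixels"]));break
def cost(v):
    c,sn=np.cos(v[2]),np.sin(v[2]);R=np.array([[c,-sn,0],[sn,c,0],[0,0,1]]);J=0
    for s,m in M:
        im=np.zeros((1600,2560),np.uint8)
        for q in parts:
            uv=np.array([px(s,R@a+[v[0],v[1],0]) for a in q]);cv2.fillConvexPoly(im,cv2.convexHull((uv*4+2).astype(np.int32)),255)
        im=cv2.resize(im,(640,400),interpolation=cv2.INTER_AREA)/255.
        J+=np.abs(im-m).sum()/m.sum()
    return J
for y0 in(-.2,0,.2):
    r=minimize(cost,[575,32,y0],method="Nelder-Mead",options=dict(initial_simplex=[[575,32,y0],[580,32,y0],[575,37,y0],[575,32,y0+.15]],maxiter=80))
    print(len(M),r.x[:2],np.degrees(r.x[2]),r.fun)
```

```text
[520.35112379  79.78502498] [510.75587094 -23.62286127] [669.80359981 -41.20129289] -5.301314741476418 -6.3069040593852534 103.85210549576738 160.01619079611373
2 [578.69900896  33.44133591] -3.5492919546494126 0.1856428537821705
2 [578.5713569   34.07899036] -3.4952220386403177 0.1851965599337245
2 [578.4905877   34.25149687] -3.1461578241883545 0.18295427640680123
```

```bash
python3 -m handwheel '[[1,0,0,-1,0,0,0.1165],[1,0,0,-1,0,0,0.1165],[1,0,0,-1,0,0,0.1165],[1,0,0,-1,0,0,0.1165],[1,0,0,-1,0,0,0.1165],[1,0,0,0,0,0,0.1165],[1,0,0,0,0,0,0.1165],[1,0,0,0,0,0,0.1165],[1,0,0,0,0,0,0.1165],[1,0,0,0,0,0,0.1165]]' 40
```

```text
time: 2.73
tool_pos: [236.9, 551.3, 259.4]
tcp_rot: [180.0, -0.0, 89.7]
ft_force: [0.5, -0.3, 0.1]
finger_gap: 85.8
grip_force: 0.0
```

```bash
python3 -m handwheel '[[1,-3.48,1.49,0,0,0,0.019],[1,-3.48,1.49,0,0,0,0],[1,-3.48,1.49,0,0,0,0],[1,-3.48,1.49,0,0,0,0],[1,-3.48,1.49,0,0,0,0],[1,-3.48,1.49,0,0,0,0],[1,-3.48,1.49,0,0,0,0],[1,-3.48,1.49,0,0,0,0],[1,-3.48,1.49,0,0,0,0],[1,-3.48,1.49,0,0,0,0],[1,-3.48,1.49,0,0,0,0],[1,-3.48,1.49,0,0,0,0]]'; python3 -m handwheel '[[1,-3.48,1.49,0,0,0,0],[1,-3.48,1.49,0,0,0,0],[1,-3.48,1.49,0,0,0,0],[1,-3.48,1.49,0,0,0,0],[1,-3.48,1.49,0,0,0,0],[1,-3.48,1.49,0,0,0,0],[1,-3.48,1.49,0,0,0,0],[1,-3.48,1.49,0,0,0,0],[1,-3.48,1.49,0,0,0,0],[1,-3.48,1.49,0,0,0,0],[1,-3.48,1.49,0,0,0,0],[1,-3.48,1.49,0,0,0,0]]'
python3 - <<'E'
from h import *
print(sense()["joint_pos"].round(1),sense()["tool_pos"],sense()["tcp_rot"])
s=snapshot("wrist"); save(s,"w1.png")
for d in place_of(s,"long_bar"): print(d)
for d in trace(s,"long_bar")[:1]:
    p=d["pixels"].astype(np.uint8); ys,xs=np.nonzero(p)
    P=np.array([ray(s,(x,y),8)[:2] for x,y in zip(xs,ys)],np.float32)
    r=cv2.minAreaRect(P); print(cv2.boxPoints(r),r,xs.min(),xs.max(),ys.min(),ys.max())
E
```

```text
time: 3.73
tool_pos: [408.7, 128.9, 259.7]
tcp_rot: [179.9, -0.0, 88.9]
ft_force: [1.7, 0.5, 0.6]
finger_gap: 85.5
grip_force: 0.0
time: 4.73
tool_pos: [579.5, -292.2, 259.3]
tcp_rot: [180.0, 0.0, 88.9]
ft_force: [0.6, -0.5, 0.3]
finger_gap: 85.0
grip_force: 0.0
[-31.3  14.3  72.5   0.   93.3 -30.2] [ 579.54008168 -292.20004703  259.29430862] [1.79992461e+02 2.41624916e-03 8.89026598e+01]
{'location': [594.6, -213.5, -2.8], 'conf': 0.6}
[[ 583.52905 -302.98254]
 [ 604.0116  -303.34955]
 [ 607.2025  -125.26224]
 [ 586.72    -124.89523]] ((595.3657836914062, -214.1223907470703), (178.11590576171875, 20.485815048217773), 88.97351837158203) 325 343 12 166
```

View pics/w1.png

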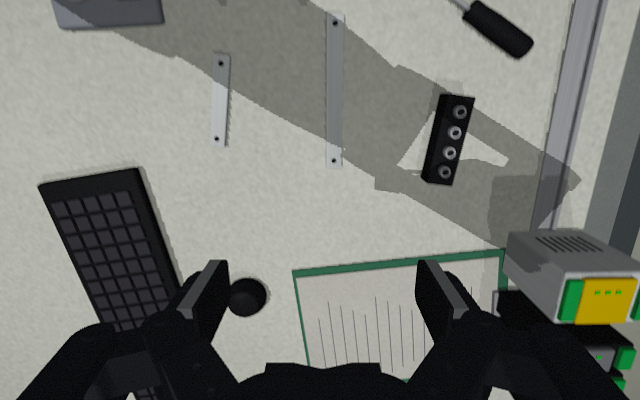

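```bash
python3 -m handwheel '[[0.2,0.55,1.44,0,0,0,0],[0.1,0,0,3,0,0,0],[0,0,0,3,0,0,0],[0,0,0,3,0,0,0],[0,0,0,3,0,0,0],[0,0,0,3,0,0,0],[0,0,0,3,0,0,0],[0,0,0,3,0,0,0],[0,0,0,1.5,0,0,0],[0,0,0,1.0,0,0,0],[0,0,0,0,0,0,0]]'
```

```text
time: 5.8
tool_pos: [592.4, -283.8, 22.5]
tcp_rot: [-179.8, -0.1, 88.9]
ft_force: [-0.1, -0.2, -0.6]
finger_gap: 42.6
grip_force: 0.0
```

```bash
python3 -m handwheel '[[0,-0.3,0.16,0,0,0,0],[0,0,0,0.35,0,0,0],[0,0,0,0,0,0,0],[-0.3,0,0,0,0,0,0],[-0.5,0,0,0,0,0,0],[-0.7,0,0,0,0,0,0],[-1,0,0,0,0,0,0],[-1,0,0,0,0,0,0],[-1,0,0,0,0,0,0],[-1,0,0,0,0,0,0]]' 50
```

```text
time: 6.63
tool_pos: [595.2, -288.1, 20.9]
tcp_rot: [-180.0, -0.0, 88.9]
ft_force: [-0.5, 0.0, 0.5]
finger_gap: -0.2
grip_force: 0.0
```

Run:
```python
from h import *
s=snapshot("wrist"); save(s,"w2.png")
t=snapshot("side")
for q in (s,t):
  for d in place_of(q,"long_bar"): print(d)
print(sense()["tool_pos"],px(s,[595,-288,4]),sense()["finger_gap"])
```

```text
{'location': [596.3, -213.9, -4.8], 'conf': 0.6}
{'location': [593.8, -217.0, 1.2], 'conf': 0.58}
[ 595.19050391 -288.07361023   20.86230424] [321.269815   232.07875195] -0.0732178029701533
```

View pics/w2.png

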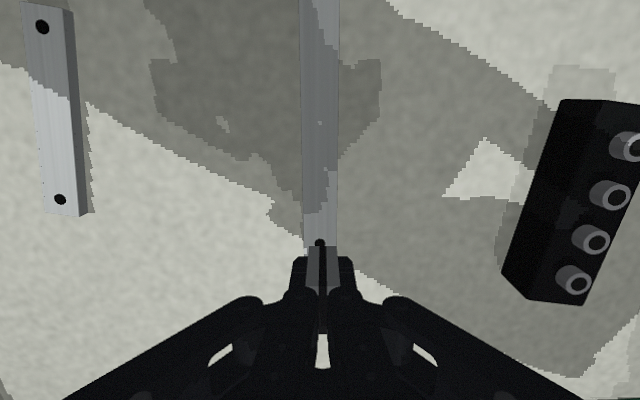

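The wrist view shows the fingers shut just above the bar, centred on it at (321,240), with the bar unmoved. I open, go lower and grip again.

```bash
python3 -m handwheel '[[-0.1,0,0,0,0,0,0],[-0.1,0,0,0,0,0,0],[-0.1,0,0,0,0,0,0],[-0.1,0,0,0,0,0,0],[-0.1,0,0,0.3,0,0,0],[-0.1,0,0,0.3,0,0,0],[-0.1,0,0,0,0,0,0],[-0.1,0,0,0,0,0,0]]' 50
```

```text
time: 7.5
tool_pos: [594.8, -287.8, 14.3]
tcp_rot: [-180.0, -0.0, 88.9]
ft_force: [-0.6, 0.4, 0.1]
finger_gap: 38.3
grip_force: 0.0
```

```bash
python3 -m handwheel '[[-0.5,0,0,0,0,0,0],[-0.5,0,0,0,0,0,0],[-0.5,0,0,0,0,0,0],[-0.7,0,0,0,0,0,0],[-0.8,0,0,0,0,0,0],[-0.8,0,0,0,0,0,0]]' 50
```

```text
time: 8.0
tool_pos: [595.3, -288.1, 15.0]
tcp_rot: [180.0, 0.0, 88.9]
ft_force: [-0.2, -0.1, 0.2]
finger_gap: 8.4
grip_force: 0.0
```

```bash
python3 -m handwheel '[[-0.2,0,0,0,0,0,0],[-0.2,0,0,0,0,0,0],[-0.2,0,0,0,0,0,0],[-0.2,0,0,0.3,0,0,0],[-0.2,0,0,0.2,0,0,0],[-0.2,0,0,0.0,0,0,0],[-0.2,0,0,0.0,0,0,0]]' 50; python3 -m handwheel '[[-0.4,0,0,0,0,0,0],[-0.4,0,0,0,0,0,0],[-0.6,0,0,0,0,0,0],[-0.6,0,0,0,0,0,0],[-0.6,0,0,0,0,0,0]]' 50
```

```text
time: 8.58
tool_pos: [594.9, -287.9, 9.4]
tcp_rot: [-180.0, -0.0, 88.9]
ft_force: [0.1, -0.7, 0.3]
finger_gap: 34.3
grip_force: 0.0
time: 9.0
tool_pos: [595.3, -288.1, 10.0]
tcp_rot: [180.0, 0.0, 88.9]
ft_force: [-0.2, 0.2, -0.2]
finger_gap: 16.7
grip_force: 0.0
```

Run:
```python
from h import *
s=snapshot("side"); print(px(s,[595,-288,5]),sense()["joint_pos"].round(1))
x,y=px(s,[595,-270,20]).astype(int); save(s,"s3.png",(x-60,y-60,x+60,y+40),6)
```

```text
[429.85955829 264.4419224 ] [-30.3  26.2  84.4  -0.   69.4 -29.2]
```

View pics/s3.png

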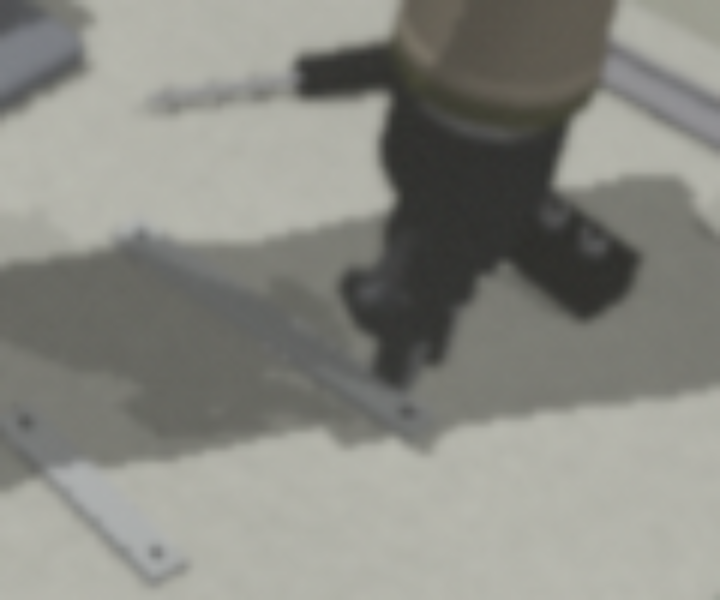

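Run:
```python
from h import *
s=snapshot("side"); w=snapshot("wrist")
x,y=px(s,[595,-270,20]).astype(int); p=(x-60+395/6,y-60+388/6); h=(x-60+408/6,y-60+410/6)
print(p,[px(s,[595,-288,z]).round(1).tolist() for z in(-5,0,5,10,20,30)])
print("hole",ray(s,h,8))
print("tip ray",[ray(s,p,z).round(1).tolist() for z in (8,15,20,25,30)])
print("wrist cam",(-w["R"].T@w["t"]).round(1), [px(w,[595,-288,z]).round(1).tolist() for z in(0,10,20,30)])
save(w,"w4.png",(200,150,440,350),3)
```

```text
(np.float64(430.8333333333333), np.float64(261.6666666666667)) [[429.2, 266.8], [429.5, 265.6], [429.9, 264.4], [430.2, 263.3], [430.9, 260.9], [431.5, 258.5]]
hole [ 595.9829655 -297.1581432    8.       ]
tip ray [[603.1, -285.1, 8.0], [596.9, -287.7, 15.0], [592.5, -289.6, 20.0], [588.1, -291.4, 25.0], [583.7, -293.3, 30.0]]
wrist cam [ 597.  -207.3  173.4] [[321.1, 236.8], [321.1, 244.4], [321.0, 252.9], [321.0, 262.3]]
```

View pics/w4.png

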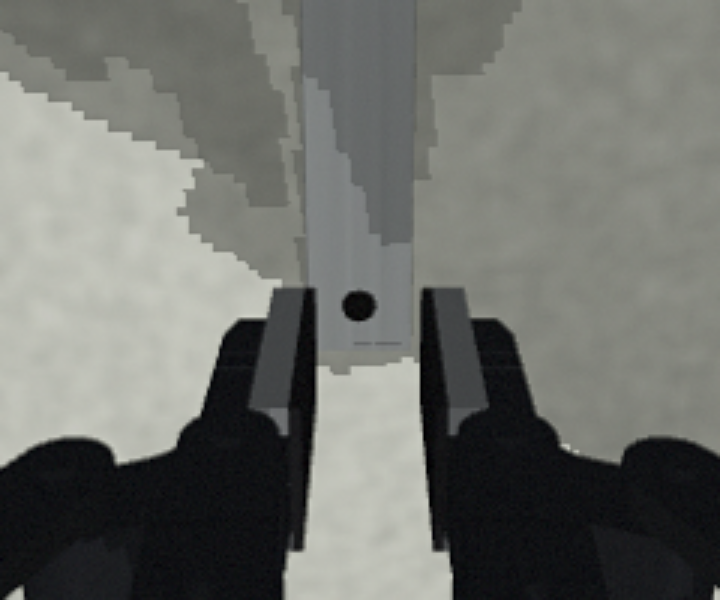

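The pads are still above the bar: at a reported TCP z of 10 the tips appear at about z 15, from the side tip at pixel (431,262). The effective fingers are shorter than stated, so I go down with force checks.

```bash
python3 -m handwheel '[[-0.1,0,0,0,0,0,0],[-0.1,0,0,0,0,0,0],[-0.1,0,0,0.2,0,0,0],[-0.2,0,0,0.2,0,0,0],[-0.2,0,0,0.2,0,0,0],[-0.2,0,0,0.0,0,0,0]]' 50; python3 -m handwheel '[[-0.2,0,0,0.1,0,0,0],[-0.2,0,0,0.1,0,0,0],[-0.2,0,0,0,0,0,0]]'
```

```text
time: 9.65
tool_pos: [594.7, -287.8, 3.1]
tcp_rot: [-179.9, -0.0, 88.9]
ft_force: [0.0, 0.9, 0.2]
finger_gap: 34.6
grip_force: 0.0
time: 9.9
tool_pos: [595.1, -288.0, 1.6]
tcp_rot: [-180.0, -0.0, 88.9]
ft_force: [0.2, -0.6, -0.4]
finger_gap: 34.3
grip_force: 0.0
```

```bash
python3 -m handwheel '[[-0.5,0,0,0,0,0,0],[-0.5,0,0,0,0,0,0],[-0.7,0,0,0,0,0,0],[-0.7,0,0,0,0,0,0],[-0.7,0,0,0,0,0,0]]' 30
python3 - <<'E'
from h import *
s=snapshot("wrist"); save(s,"w5.png",(200,150,440,350),3)
E
```

```text
time: 10.32
tool_pos: [595.2, -288.1, 2.0]
tcp_rot: [180.0, 0.0, 88.9]
ft_force: [-0.3, 0.8, -0.1]
finger_gap: 12.7
grip_force: 0.0
```

View pics/w5.png

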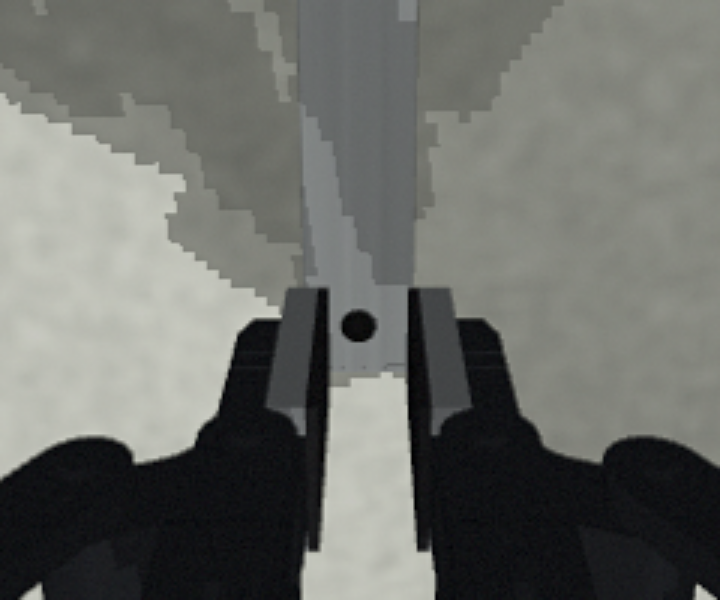

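```bash
python3 -m handwheel '[[-0.2,0,0,0,0,0,0],[-0.2,0,0,0,0,0,0],[-0.2,0,0,0,0,0,0],[-0.2,0,0,0.2,0,0,0],[-0.2,0,0,0.2,0,0,0],[-0.2,0,0,0,0,0,0]]'; python3 -m handwheel '[[-0.4,0,0,0,0,0,0],[-0.6,0,0,0,0,0,0],[-0.6,0,0,0,0,0,0],[-0.6,0,0,0,0,0,0]]'
python3 - <<'E'
from h import *
w=snapshot("wrist"); K=np.array(w["intrinsics"]);print(K[0,0],K[1,1],(-w["R"].T@w["t"]).round(1))
g=sense(); print(g["finger_gap"],g["ft_force"],g["tool_pos"])
save(w,"w6.png",(200,150,440,350),3)
E
```

```text
time: 10.87
tool_pos: [594.8, -287.8, -2.8]
tcp_rot: [-180.0, -0.0, 88.9]
ft_force: [0.5, 0.5, -1.2]
finger_gap: 34.1
grip_force: 0.0
time: 11.2
tool_pos: [595.3, -288.1, -2.0]
tcp_rot: [180.0, 0.0, 88.9]
ft_force: [0.0, -1.0, 0.7]
finger_gap: 16.8
grip_force: 0.0
322.59743483074817 322.59743483074817 [ 597.1 -207.3  161.4]
17.114294508758015 [-0.56956783  0.57235442  0.4144894 ] [ 595.24633276 -288.11130465   -2.04011147]
```

```bash
python3 -m handwheel '[[-0.2,0,0,0,0,0,0],[-0.2,0,0,0,0,0,0],[-0.2,0,0,0,0,0,0],[-0.2,0,0,0.2,0,0,0],[-0.2,0,0,0.2,0,0,0],[-0.2,0,0,0,0,0,0]]'; python3 -m handwheel '[[-0.4,0,0,0,0,0,0],[-0.6,0,0,0,0,0,0],[-0.6,0,0,0,0,0,0],[-0.6,0,0,0,0,0,0]]'
```

```text
time: 11.75
tool_pos: [594.8, -287.9, -6.8]
tcp_rot: [-180.0, -0.0, 88.9]
ft_force: [0.1, 0.8, -0.9]
finger_gap: 34.4
grip_force: 0.0
time: 12.08
tool_pos: [595.3, -288.1, -6.0]
tcp_rot: [180.0, 0.0, 88.9]
ft_force: [-0.8, -0.7, -0.0]
finger_gap: 16.8
grip_force: 0.0
```

Run:
```python
from h import *
w=snapshot("wrist"); s=snapshot("side"); c=snapshot("scene")
a=cv2.resize(w["image"][150:350,200:440,::-1],(480,400))
def cr(s):
    x,y=px(s,[595,-280,15]).astype(int); return cv2.resize(s["image"][y-30:y+20,x-30:x+30,::-1],None,fx=4,fy=4,interpolation=cv2.INTER_CUBIC)
b=np.vstack([cr(s),cr(c)]); cv2.imwrite("pics/m7.png",np.hstack([a,b]))
print([px(s,[595,-280,15]).astype(int),px(c,[595,-280,15]).astype(int)])
```

```text
[array([428, 260]), array([206, 222])]
```

View pics/m7.png

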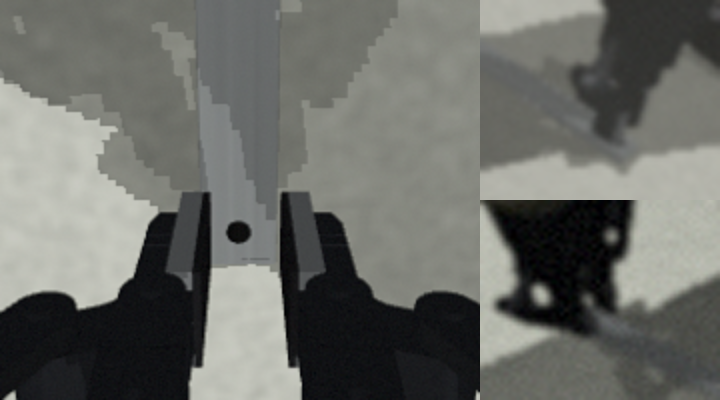

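Run:
```python
from h import *
w=snapshot("wrist")
R=np.array(w["R"]);t=np.array(w["t"]);K=np.array(w["intrinsics"])
for x0,x1,gap,r in [(210,282,sense()["finger_gap"],192)]:
    p=(200+(x0+x1)/4,150+r/2); d=cv2.undistortPoints(np.array([[p]]),K,np.array([w["k1"],0,0,0.]))[0,0]
    for w_ in (35.5,36,36.5):
        D=K[0,0]*gap/w_; print((R.T@(np.array([d[0]*D,d[1]*D,D])-t)).round(1))
print(sense()["tool_pos"],"hole ray",ray(w,(200+238/2,150+231/2),8),"end",ray(w,(200+245/2,150+262/2),8), "edges",ray(w,(200+198/2,150+80/2),8),ray(w,(200+279/2,150+80/2),8))
print(sense()["joint_pos"])
```

```text
[ 596.2 -277.9   16.1]
[ 596.2 -277.    18.1]
[ 596.2 -276.    20. ]
[ 595.2513087  -288.0895353    -6.02367002] hole ray [ 593.86662837 -293.25457498    8.        ] end [ 595.52563164 -302.60447314    8.        ] edges [ 585.10207153 -251.85291958    8.        ] [ 604.67516272 -252.22400102    8.        ]
[-3.02664573e+01  2.73691565e+01  8.47227744e+01 -7.51170167e-05
  6.79035722e+01 -2.91777718e+01]
```

```bash
python3 -m handwheel '[[-0.2,0,0,0,0,0,0],[-0.2,0,0,0,0,0,0],[-0.2,0,0,0,0,0,0],[-0.2,0,0,0.2,0,0,0],[-0.2,0,0,0.2,0,0,0],[-0.2,0,0,0.2,0,0,0],[-0.2,0,0,0,0,0,0]]'; python3 -m handwheel '[[-0.4,0,0,0,0,0,0],[-0.6,0,0,0,0,0,0],[-0.6,0,0,0,0,0,0],[-0.6,0,0,0,0,0,0]]'
```

```text
time: 12.87
tool_pos: [594.7, -287.8, -12.9]
tcp_rot: [-179.9, -0.0, 88.9]
ft_force: [0.1, -0.1, -0.3]
finger_gap: 34.2
grip_force: 0.0
time: 13.2
tool_pos: [595.3, -288.2, -12.0]
tcp_rot: [180.0, 0.0, 88.9]
ft_force: [0.3, 1.1, -0.5]
finger_gap: 17.3
grip_force: 0.0
```

```bash
python3 -m handwheel '[[-0.2,0,0,0,0,0,0],[-0.2,0,0,0,0,0,0],[-0.2,0,0,0,0,0,0],[-0.2,0,0,0.2,0,0,0],[-0.2,0,0,0.2,0,0,0],[-0.2,0,0,0,0,0,0]]'; python3 -m handwheel '[[-0.4,0,0,0,0,0,0],[-0.6,0,0,0,0,0,0],[-0.6,0,0,0,0,0,0],[-0.6,0,0,0,0,0,0]]' 30
python3 - <<'E'
from h import *
w=snapshot("wrist")
R=np.array(w["R"]);t=np.array(w["t"]);K=np.array(w["intrinsics"])
a=cv2.resize(w["image"][200:300,260:380,::-1],(720,600)); cv2.imwrite("pics/w8.png",a)
E
```

```text
time: 13.7
tool_pos: [594.8, -287.9, -16.8]
tcp_rot: [-180.0, -0.0, 88.9]
ft_force: [-1.0, -0.6, -0.1]
finger_gap: 33.9
grip_force: 0.0
time: 14.03
tool_pos: [595.2, -288.1, -16.1]
tcp_rot: [180.0, 0.0, 88.9]
ft_force: [0.5, 0.3, -0.2]
finger_gap: 18.2
grip_force: 29.3
```

View pics/w8.png

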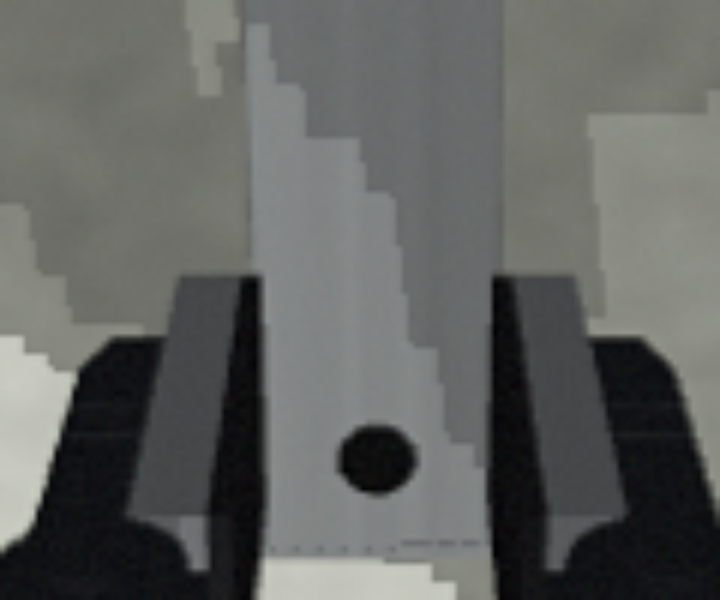

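The fingers touch the bar sides now (pads at x 262 and 492 in the crop, the bar between them, grip 29 N). The true tips sit about 22 mm behind the reported TCP. I go 4 mm deeper for a good hold and then grip.

```bash
python3 -m handwheel '[[-0.2,0,0,0,0,0,0],[-0.2,0,0,0,0,0,0],[-0.2,0,0,0.2,0,0,0],[-0.2,0,0,0.15,0,0,0],[-0.2,0,0,0,0,0,0]]'; python3 -m handwheel '[[-0.4,0,0,0,0,0,0],[-0.6,0,0,0,0,0,0],[-1,0,0,0,0,0,0],[-1,0,0,0,0,0,0],[-1,0,0,0,0,0,0]]' 50
```

```text
time: 14.5
tool_pos: [594.9, -287.9, -20.2]
tcp_rot: [-180.0, -0.0, 88.9]
ft_force: [0.0, -0.5, 0.4]
finger_gap: 34.3
grip_force: 0.0
time: 14.92
tool_pos: [595.3, -288.1, -19.5]
tcp_rot: [180.0, 0.0, 88.9]
ft_force: [0.3, 0.3, 0.7]
finger_gap: 17.9
grip_force: 49.5
```

```bash
python3 -m handwheel '[[-1,0,0,-1,0,0,0],[-1,0,0,-2,0,0,0],[-1,0,0,-2,0,0,0],[-1,0,0,-2,0,0,0.03],[-1,0,0,0,0,0,0.03],[-1,0,-2,0,0,0,0],[-1,0,-2.5,0,0,0,0],[-1,0,-2,0,0,0,0],[-1,0,-1,0,0,0,0],[-1,0,0,0,0,0,0]]'; python3 -m handwheel '[[-1,1.4,0,0,0,0,0],[-1,2.5,0,0,0,0,0],[-1,2.5,0,0,0,0,0],[-1,2.5,0,0,0,0,0],[-1,2.5,0,0,0,0,0],[-1,2.5,0,0,0,0,0],[-1,2.5,0,0,0,0,0],[-1,2.5,0,0,0,0,0],[-1,2.5,0,0,0,0,0],[-1,2,0,0,0,0,0],[-1,1,0,0,0,0,0],[-1,0,0,0,0,0,0]]'
python3 - <<'E'
from h import *
S=[snapshot(n) for n in("scene","side","wrist")]
for s in S:
    for q in("long_bar","table_centre","frame_arm","knob_middle"):
        print(q,[(round(d["conf"],2),d["location"]) for d in place_of(s,q)[:3] if abs(d["location"][0]-560)<60 and abs(d["location"][1])<150])
    print()
x,y=px(S[1],[560,20,80]).astype(int); a=cv2.resize(S[1]["image"][y-50:y+40,x-50:x+50,::-1],(400,360),interpolation=cv2.INTER_CUBIC)
b=cv2.resize(S[2]["image"][:,:,::-1],(400,250)); cv2.imwrite("pics/m9.png",np.hstack([a,np.pad(b,((0,110),(0,0),(0,0)))]))
E
```

```text
time: 15.75
tool_pos: [518.5, -282.0, 50.7]
tcp_rot: [-179.9, -0.0, 85.4]
ft_force: [-0.5, 0.4, -0.6]
finger_gap: 18.1
grip_force: 49.4
time: 16.75
tool_pos: [540.4, -36.4, 50.8]
tcp_rot: [180.0, -0.0, 85.6]
ft_force: [0.4, -0.6, -0.0]
finger_gap: 18.4
grip_force: 49.4
long_bar [(0.76, [544.9, 36.7, 69.0])]
table_centre [(0.56, [574.4, 31.2, 52.8])]
frame_arm [(0.93, [577.1, 33.5, 126.9])]
knob_middle [(0.38, [575.5, 32.3, 214.4])]

long_bar [(0.51, [543.0, 34.5, 73.0])]
table_centre [(0.58, [576.2, 28.6, 50.2])]
frame_arm [(0.95, [574.1, 30.9, 127.4])]
knob_middle []

long_bar []
table_centre []
frame_arm [(0.94, [575.9, 30.9, 128.3])]
knob_middle [(0.58, [577.1, 32.3, -2.6])]
```

View pics/m9.png

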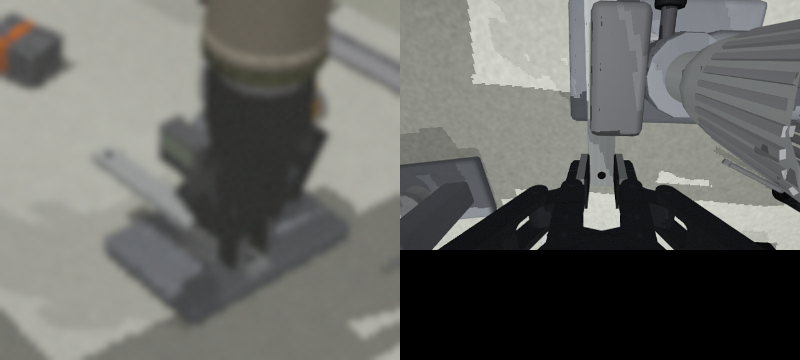

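The side view shows the bar held level in front of the spindle, at left (100,155) to (240,260). The wrist view shows it passing under the readout box at (615,60), parallel to it. Next I move half in and lower it to the table.

```bash
python3 -m handwheel '[[-1,-0.3,0.5,0,0,0,0],[-1,0,0.5,0.5,0,0,0],[-1,0,0.3,0.5,0,0,0],[-1,0,0,0.3,0,0,0],[-1,0,0,0.2,0,0,0],[-1,0,0,0,0,0,0]]'; python3 -m handwheel '[[-1,0,0,0.05,0,0,0],[-1,0,0,0.05,0,0,0],[-1,0,0,0,0,0,0]]';python3 -m handwheel '[[-1,0,0,0.05,0,0,0],[-1,0,0,0,0,0,0],[-1,0,0,0,0,0,0]]'
```

```text
time: 18.0
tool_pos: [551.6, -42.7, 34.2]
tcp_rot: [-179.9, -0.0, 85.5]
ft_force: [0.8, -0.0, -0.6]
finger_gap: 18.3
grip_force: 49.4
time: 18.25
tool_pos: [552.4, -42.9, 34.5]
tcp_rot: [180.0, 0.0, 85.5]
ft_force: [-0.4, -0.1, -1.4]
finger_gap: 18.2
grip_force: 49.4
time: 18.5
tool_pos: [552.5, -42.9, 34.0]
tcp_rot: [180.0, 0.0, 85.5]
ft_force: [0.6, -0.0, -0.5]
finger_gap: 18.1
grip_force: 49.4
```

```bash
python3 -m handwheel '[[-1,0,0,0.05,0,0,0],[-1,0,0,0,0,0,0],[-1,0,0,0,0,0,0]]';python3 -m handwheel '[[-1,0,0,0.05,0,0,0],[-1,0,0,0,0,0,0],[-1,0,0,0,0,0,0]]';  python3 -m handwheel '[[-1,0,0.2,0,0,0,0],[-1,0,0.2,0,0,0,0],[-1,0,0,0,0,0,0]]'
```

```text
time: 18.75
tool_pos: [552.4, -43.0, 33.4]
tcp_rot: [-180.0, 0.0, 85.5]
ft_force: [0.1, 0.2, 0.1]
finger_gap: 17.8
grip_force: 49.4
time: 19.0
tool_pos: [552.4, -43.0, 32.9]
tcp_rot: [180.0, -0.0, 85.5]
ft_force: [-1.3, 0.1, -0.8]
finger_gap: 18.0
grip_force: 49.4
time: 19.25
tool_pos: [556.9, -43.3, 33.0]
tcp_rot: [180.0, 0.0, 85.5]
ft_force: [0.0, 0.1, -0.3]
finger_gap: 18.1
grip_force: 49.4
```

```bash
python3 -m handwheel '[[-1,0.05,0.15,0,0,0,0],[-1,0,0.15,0,0,0,0],[-1,0,0,0,0,0,0]]';python3 -m handwheel '[[-1,0.05,0.15,0,0,0,0],[-1,0,0.15,0,0,0,0],[-1,0,0,0,0,0,0]]';  python3 -m handwheel '[[-1,0.05,0.2,0,0,0,0],[-1,0,0.2,0,0,0,0],[-1,0,0,0,0,0,0]]';  python3 -m handwheel '[[-1,0.05,0.2,0,0,0,0],[-1,0,0.1,0,0,0,0],[-1,0,0,0,0,0,0]]'
```

```text
time: 19.5
tool_pos: [559.8, -43.0, 33.0]
tcp_rot: [180.0, 0.0, 85.5]
ft_force: [-0.4, 0.6, -0.0]
finger_gap: 17.9
grip_force: 49.4
time: 19.75
tool_pos: [562.8, -42.7, 33.0]
tcp_rot: [180.0, 0.0, 85.5]
ft_force: [-0.0, 0.6, -1.4]
finger_gap: 17.7
grip_force: 49.4
time: 20.0
tool_pos: [567.0, -42.6, 33.0]
tcp_rot: [180.0, 0.0, 85.5]
ft_force: [0.2, 0.8, -0.1]
finger_gap: 18.1
grip_force: 49.4
time: 20.25
tool_pos: [569.8, -42.3, 32.9]
tcp_rot: [180.0, 0.0, 85.5]
ft_force: [0.8, -0.4, 0.3]
finger_gap: 17.8
grip_force: 49.4
```

```bash
python3 -m handwheel '[[-1,0,0,0.05,0,0,0],[-1,0,0,0,0,0,0],[-1,0,0,0,0,0,0]]'; python3 -m handwheel '[[-1,0,0,0.05,0,0,0],[-1,0,0,0,0,0,0],[-1,0,0,0,0,0,0]]'
python3 - <<'E'
from h import *
for n in("scene","side"):
    s=snapshot(n)
    for q in("long_bar","table_centre","frame_arm"):
        print(n,q,[(round(d["conf"],2),d["location"]) for d in place_of(s,q)[:3] if abs(d["location"][0]-560)<60 and abs(d["location"][1])<150])
E
```

```text
time: 20.5
tool_pos: [569.6, -42.3, 32.5]
tcp_rot: [180.0, -0.0, 85.5]
ft_force: [0.4, -0.1, -0.2]
finger_gap: 18.1
grip_force: 49.4
time: 20.75
tool_pos: [569.6, -42.3, 32.1]
tcp_rot: [180.0, 0.0, 85.5]
ft_force: [0.7, 0.7, 1.2]
finger_gap: 17.8
grip_force: 49.6
scene long_bar [(0.83, [572.3, 36.8, 53.9]), (0.44, [576.0, 34.9, 127.5])]
scene table_centre [(0.69, [577.6, 30.1, 51.5])]
scene frame_arm [(0.72, [576.2, 33.2, 128.2])]
side long_bar [(0.72, [572.8, 30.0, 52.9])]
side table_centre [(0.93, [574.3, 29.4, 53.7])]
side frame_arm [(0.95, [576.5, 30.5, 127.4])]
```

```bash
python3 -m handwheel '[[-1,0,0.2,0,0,0,0],[-1,0,0,0.03,0,0,0],[-1,0,0,0,0,0,0]]'; python3 -m handwheel '[[-0.5,0,0,0,0,0,0],[-0.4,0,0,0,0,0,0],[-0.2,0,0,0,0,0,0],[-0.1,0,0,0,0,0,0],[-0.1,0,0,0,0,0,0],[-0.1,0,0,0,0,0,0]]'
```

```text
time: 21.4
tool_pos: [571.5, -42.4, 31.5]
tcp_rot: [-180.0, -0.0, 85.5]
ft_force: [-1.4, 0.3, 2.7]
finger_gap: 17.8
grip_force: 49.8
time: 21.9
tool_pos: [571.5, -42.4, 31.5]
tcp_rot: [-180.0, -0.0, 85.5]
ft_force: [0.4, 1.2, 0.6]
finger_gap: 38.2
grip_force: 0.0
```

```bash
python3 -m handwheel '[[-0.1,0,0,-1,0,0,0],[-0.1,0,0,-2,0,0,0],[0,0,0,-3,0,0,0],[0,0,0,-4,0,0,0],[0,0,0,-4,0,0,0],[0,0,0,-4,0,0,0],[0,0,0,-3,0,0,0],[0,2,0,0,0,0,0],[0,3.4,-0.13,0,0,0,0],[0,2,0,0,0,0,0],[0,0,0,0,0,0,-0.1],[0,0,0,0,0,0,-0.11]]'; python3 -m handwheel '[[0,0,0,0,0,0,-0.12],[0,0,0,0,0,0,-0.12],[0,0,0,0,0,0,-0.12],[0,0,0,0,0,0,-0.12],[0,0,0,0,0,0,-0.12],[0,0,0,0,0,0,-0.12],[0,0,0,0,0,0,-0.12],[0,0,0,0,0,0,-0.12],[0,0,0,0,0,0,-0.12],[0,0,0,0,0,0,-0.12],[0,0,0,0,0,0,-0.12],[0,0,0,0,0,0,-0.12]]';python3 -m handwheel '[[0,0,0,0,0,0,-0.12],[0,0,0,0,0,0,-0.12],[0,0,0,0,0,0,-0.12],[0,0,0,0,0,0,-0.12],[0,0,0,0,0,0,-0.12],[0,0,0,0,0,0,-0.12],[0,0,0,0,0,0,-0.12],[0,0,0,0,0,0,-0.1],[0,0,0,0,0,0,0],[0,0,0,0,0,0,0]]'
python3 - <<'E'
from h import *
print(sense()["joint_pos"].round(1))
S={n:snapshot(n) for n in("scene","side","wrist")}
for n,s in S.items():
    for q in("long_bar","knob_middle","frame_arm","thimble_middle"):
        print(n,q,[(round(d["conf"],2),d["location"]) for d in place_of(s,q)[:3] if abs(d["location"][0]-575)<30 and abs(d["location"][1]-30)<50])
def cr(s,P,k,sz):
    x,y=px(s,P).astype(int); return cv2.resize(s["image"][y-k:y+k,x-k:x+k,::-1],(sz,sz),interpolation=cv2.INTER_CUBIC)
a=cr(S["scene"],[575,32,110],50,400);b=cr(S["side"],[575,32,110],50,400)
cv2.imwrite("pics/m10.png",np.hstack([a,b]))
E
```

```text
time: 22.9
tool_pos: [576.1, 32.9, 242.6]
tcp_rot: [179.9, -0.0, 97.9]
ft_force: [-0.5, -0.5, -0.1]
finger_gap: 43.0
grip_force: 0.0
time: 23.9
tool_pos: [576.0, 31.4, 242.5]
tcp_rot: [-180.0, 0.0, -179.6]
ft_force: [0.1, 0.4, 0.0]
finger_gap: 42.6
grip_force: 0.0
time: 24.73
tool_pos: [576.1, 31.4, 242.3]
tcp_rot: [-180.0, 0.0, -126.3]
ft_force: [0.3, -0.6, 0.4]
finger_gap: 42.7
grip_force: 0.0
[  -2.     3.2   86.4   -0.    90.4 -145.7]
scene long_bar [(0.69, [577.7, 34.5, 51.7])]
scene knob_middle [(0.57, [578.0, 31.0, 213.5])]
scene frame_arm [(0.56, [573.2, 32.4, 127.8])]
scene thimble_middle []
side long_bar [(0.56, [574.7, 30.2, 52.4])]
side knob_middle [(0.59, [574.3, 29.2, 217.5]), (0.3, [574.2, 32.9, 180.5])]
side frame_arm [(0.93, [577.4, 29.1, 128.6])]
side thimble_middle [(0.97, [575.2, 32.6, 183.8])]
wrist long_bar [(0.85, [575.2, 31.0, 51.4])]
wrist knob_middle [(0.94, [571.3, 29.8, 215.6]), (0.57, [577.0, 31.4, 52.3])]
wrist frame_arm [(0.78, [575.5, 28.4, 129.2])]
wrist thimble_middle [(0.84, [577.0, 34.8, 181.1])]
```

```bash
python3 -m handwheel '[[0,0,0,1.5,0,0,0],[0,0,0,2,0,0,0],[0,0,0,1.5,0,0,0],[0,0,0,0.8,0,0,0],[0,0,0,0,0,0,0],[0,0,0,0,0,0,0]]'; python3 -m handwheel '[[-0.3,0,0,0,0,0,0],[-0.5,0,0,0,0,0,0],[-0.6,0,0,0,0,0,0],[-0.7,0,0,0,0,0,0],[-1,0,0,0,0,0,0],[-1,0,0,0,0,0,0],[-1,0,0,0,0,0,0]]' 40; python3 -c "
from bench import sense
for k in ('ft_force','wrist_torque','joint_efforts','joint_pos'): print(k,sense()[k].round(3))"
```

```text
time: 25.98
tool_pos: [575.9, 31.5, 183.6]
tcp_rot: [180.0, -0.0, -126.1]
ft_force: [0.9, 1.1, 1.0]
finger_gap: 42.8
grip_force: 0.0
time: 26.57
tool_pos: [576.1, 32.1, 185.1]
tcp_rot: [-180.0, 0.1, -126.1]
ft_force: [-5.6, 3.5, 6.4]
finger_gap: 14.1
grip_force: 39.0
ft_force [-5.65   3.528  6.41 ]
wrist_torque [ 0.497  0.89  -0.014]
joint_efforts [-1.8080e+00 -5.0677e+01 -4.8665e+01 -9.6000e-01 -1.9610e+00 -7.0000e-03]
joint_pos [-1.93700e+00  4.57200e+00  9.09090e+01  5.30000e-02  8.44800e+01
 -1.45838e+02]
```

```bash
python3 -m handwheel '[[-1,0,0.05,-0.05,0,0,0],[-1,0,0.05,-0.05,0,0,0],[-1,0,0,0,0,0,0]]'
cat > t.py <<'E'
from bench import sense
s=sense(); print("TQ",s['wrist_torque'].round(3),"F",s['ft_force'].round(1),"j6",round(s['joint_pos'][5],2),"e6",s['joint_efforts'][5].round(3))
E
python3 t.py; python3 -m handwheel '[[-1,0,0,0,0,0,0.05],[-1,0,0,0,0,0,0.05],[-1,0,0,0,0,0,0.05],[-1,0,0,0,0,0,0.05],[-1,0,0,0,0,0,0.05],[-1,0,0,0,0,0,0.05]]'; python3 t.py; python3 -m handwheel '[[-1,0,0,0,0,0,0.05],[-1,0,0,0,0,0,0.05],[-1,0,0,0,0,0,0.05],[-1,0,0,0,0,0,0.05],[-1,0,0,0,0,0,0.05],[-1,0,0,0,0,0,0.05]]'; python3 t.py
```

```text
time: 26.82
tool_pos: [575.7, 32.1, 185.2]
tcp_rot: [-179.9, 0.1, -126.1]
ft_force: [-0.3, 1.9, 3.7]
finger_gap: 14.3
grip_force: 39.2
TQ [ 0.255  0.089 -0.023] F [-0.3  1.9  3.7] j6 -145.78 e6 0.016
time: 27.32
tool_pos: [575.7, 32.1, 185.2]
tcp_rot: [-180.0, 0.1, -143.5]
ft_force: [-1.3, 1.7, 2.6]
finger_gap: 13.8
grip_force: 39.4
TQ [0.298 0.049 0.094] F [-1.3  1.7  2.6] j6 -128.45 e6 -1.213
time: 27.82
tool_pos: [575.7, 32.1, 185.2]
tcp_rot: [-180.0, 0.1, -160.6]
ft_force: [-0.5, 1.8, 2.0]
finger_gap: 13.9
grip_force: 39.4
TQ [0.278 0.072 0.033] F [-0.5  1.8  2. ] j6 -111.27 e6 -1.213
```

```bash
cat > t.py <<'E'
from bench import sense
s=sense(); print("TZ %.3f yaw %.1f j6 %.1f e6 %.3f"%(s['wrist_torque'][2],s['tcp_rot'][2],s['joint_pos'][5],s['joint_efforts'][5]))
E
m() { python3 t.py; }
python3 -m handwheel '[[-1,0,0,0,0,0,0.05],[-1,0,0,0,0,0,0.05],[-1,0,0,0,0,0,0.05],[-1,0,0,0,0,0,0.05],[-1,0,0,0,0,0,0.05],[-1,0,0,0,0,0,0.05],[-1,0,0,0,0,0,0.05],[-1,0,0,0,0,0,0.05]]' >/dev/null; m
python3 -m handwheel '[[-1,0,0,0,0,0,0.05]]' >/dev/null; m; python3 -m handwheel '[[-1,0,0,0,0,0,0.05]]' >/dev/null; m
python3 -m handwheel '[[-1,0,0,0,0,0,0.05]]' >/dev/null; m; python3 -m handwheel '[[-1,0,0,0,0,0,0.05]]' >/dev/null; m
python3 -m handwheel '[[-1,0,0,0,0,0,0.05]]' >/dev/null; m; python3 -m handwheel '[[-1,0,0,0,0,0,0.05]]' >/dev/null; m
python3 -m handwheel '[[-1,0,0,0,0,0,0.05]]' >/dev/null; m; python3 -m handwheel '[[-1,0,0,0,0,0,0.05]]'; m
```

```text
TZ 0.026 yaw 176.4 j6 -88.3 e6 -1.212
TZ 0.069 yaw 173.6 j6 -85.5 e6 -1.212
TZ 0.054 yaw 170.7 j6 -82.6 e6 -1.212
TZ 0.045 yaw 167.8 j6 -79.8 e6 -1.212
TZ 0.104 yaw 165.0 j6 -76.9 e6 -1.212
TZ 0.031 yaw 162.1 j6 -74.0 e6 -1.212
TZ -0.008 yaw 159.2 j6 -71.2 e6 -1.212
TZ 0.043 yaw 156.4 j6 -68.3 e6 -1.212
time: 29.15
tool_pos: [575.7, 32.1, 185.2]
tcp_rot: [180.0, 0.1, 153.5]
ft_force: [-0.2, 1.5, 3.5]
finger_gap: 14.1
grip_force: 39.4
TZ 0.024 yaw 153.5 j6 -65.4 e6 -1.212
```

e6 is almost noise-free and should step from -1.212 by about 0.045 at contact. I use it as the detector.

```bash
m() { python3 t.py; }
python3 -m handwheel '[[-1,0,0,0,0,0,0.05],[-1,0,0,0,0,0,0.05]]' >/dev/null; m; python3 -m handwheel '[[-1,0,0,0,0,0,0.05],[-1,0,0,0,0,0,0.05]]' >/dev/null; m
python3 -m handwheel '[[-1,0,0,0,0,0,0.05],[-1,0,0,0,0,0,0.05]]' >/dev/null; m; python3 -m handwheel '[[-1,0,0,0,0,0,0.05],[-1,0,0,0,0,0,0.05]]' >/dev/null; m
python3 -m handwheel '[[-1,0,0,0,0,0,0.05],[-1,0,0,0,0,0,0.05]]' >/dev/null; m; python3 -m handwheel '[[-1,0,0,0,0,0,0.05],[-1,0,0,0,0,0,0.05]]' >/dev/null; m
python3 -m handwheel '[[-1,0,0,0,0,0,0.05],[-1,0,0,0,0,0,0.05]]' >/dev/null; m; python3 -m handwheel '[[-1,0,0,0,0,0,0.05],[-1,0,0,0,0,0,0.05]]'; m
```

```text
TZ 0.075 yaw 147.8 j6 -59.7 e6 -1.212
TZ -0.022 yaw 142.1 j6 -54.0 e6 -1.212
TZ 0.015 yaw 136.3 j6 -48.2 e6 -1.213
TZ 0.091 yaw 130.6 j6 -42.5 e6 -1.212
TZ 0.018 yaw 124.9 j6 -36.8 e6 -1.212
TZ 0.026 yaw 119.1 j6 -31.1 e6 -1.212
TZ 0.044 yaw 113.4 j6 -25.3 e6 -1.206
time: 30.48
tool_pos: [575.7, 32.1, 185.2]
tcp_rot: [179.9, 0.0, 107.7]
ft_force: [-0.7, 0.9, 3.4]
finger_gap: 14.0
grip_force: 39.4
TZ 0.133 yaw 107.7 j6 -19.6 e6 -1.197
```

```bash
m() { python3 t.py; }
python3 -m handwheel '[[-1,0,0,0,0,0,0.05]]' >/dev/null; m; python3 -m handwheel '[[-1,0,0,0,0,0,0.05]]' >/dev/null; m
python3 -m handwheel '[[-1,0,0,0,0,0,0.05]]' >/dev/null; m; python3 -m handwheel '[[-1,0,0,0,0,0,0.05]]' >/dev/null; m
python3 -m handwheel '[[-1,0,0,0,0,0,0.05]]' >/dev/null; m; python3 -m handwheel '[[-1,0,0,0,0,0,0.05]]'; m
```

```text
TZ 0.035 yaw 104.8 j6 -16.7 e6 -1.193
TZ 0.031 yaw 102.0 j6 -13.9 e6 -1.189
TZ 0.036 yaw 99.1 j6 -11.0 e6 -1.184
TZ 0.108 yaw 96.2 j6 -8.1 e6 -1.180
TZ 0.058 yaw 93.4 j6 -5.3 e6 -1.176
time: 30.98
tool_pos: [575.7, 32.1, 185.2]
tcp_rot: [179.9, -0.0, 90.5]
ft_force: [-0.6, 0.9, 2.8]
finger_gap: 14.2
grip_force: 39.4
TZ 0.121 yaw 90.5 j6 -2.4 e6 -1.171
```

```bash
m() { python3 t.py; }
python3 -m handwheel '[[-1,0,0,0,0,0,0.05]]' >/dev/null; m; python3 -m handwheel '[[-1,0,0,0,0,0,0.05]]' >/dev/null; m
python3 -m handwheel '[[-1,0,0,0,0,0,0.05]]' >/dev/null; m; python3 -m handwheel '[[-1,0,0,0,0,0,0.05]]' >/dev/null; m
python3 -m handwheel '[[-1,0,0,0,0,0,0.05]]' >/dev/null; m; python3 -m handwheel '[[-1,0,0,0,0,0,0.05]]'; m
```

```text
TZ 0.142 yaw 87.6 j6 0.5 e6 -1.167
TZ 0.105 yaw 84.8 j6 3.3 e6 -1.166
TZ 0.100 yaw 81.9 j6 6.2 e6 -1.167
TZ 0.090 yaw 79.0 j6 9.1 e6 -1.167
TZ 0.093 yaw 76.2 j6 11.9 e6 -1.167
time: 31.48
tool_pos: [575.7, 32.1, 185.2]
tcp_rot: [179.9, -0.0, 73.3]
ft_force: [-0.8, 2.2, 3.2]
finger_gap: 14.0
grip_force: 39.4
TZ 0.075 yaw 73.3 j6 14.8 e6 -1.167
```

The torque is flat at 0.09 N m from j6 ≈ 0.5°, so the ratchet has slipped about 0.25 rad. It needs another 0.95 rad.

```bash
m() { python3 t.py; }
python3 -m handwheel '[[-1,0,0,0,0,0,0.05],[-1,0,0,0,0,0,0.05],[-1,0,0,0,0,0,0.05],[-1,0,0,0,0,0,0.05],[-1,0,0,0,0,0,0.05],[-1,0,0,0,0,0,0.05],[-1,0,0,0,0,0,0.05],[-1,0,0,0,0,0,0.05],[-1,0,0,0,0,0,0.05],[-1,0,0,0,0,0,0.05]]'; m
python3 -m handwheel '[[-1,0,0,0,0,0,0.05],[-1,0,0,0,0,0,0.05],[-1,0,0,0,0,0,0.05],[-1,0,0,0,0,0,0.05],[-1,0,0,0,0,0,0.05],[-1,0,0,0,0,0,0.05],[-1,0,0,0,0,0,0.05],[-1,0,0,0,0,0,0.05],[-1,0,0,0,0,0,0.05]]'; m
```

```text
time: 32.32
tool_pos: [575.6, 32.2, 185.2]
tcp_rot: [180.0, -0.1, 44.7]
ft_force: [-0.9, 1.6, 2.5]
finger_gap: 13.9
grip_force: 39.4
TZ 0.092 yaw 44.7 j6 43.4 e6 -1.167
time: 33.07
tool_pos: [575.7, 32.2, 185.2]
tcp_rot: [180.0, -0.1, 18.9]
ft_force: [-1.3, 2.2, 2.7]
finger_gap: 13.7
grip_force: 39.4
TZ 0.086 yaw 18.9 j6 69.2 e6 -1.167
```

```bash
python3 -m handwheel '[[-1,0,0,0,0,0,0],[-1,0,0,0,0,0,0],[-0.5,0,0,0,0,0,0],[-0.3,0,0,0,0,0,0],[0,0,0,0,0,0,0],[0,0,0,0,0,0,0],[0,0,0,0,0,0,0],[0,0,0,0,0,0,0]]'; python3 t.py; python3 -m handwheel '[[0,0,0,-1,0,0,0],[0,0,0,-2,0,0,0],[0,0,0,-3,0,0,0],[0,0,0,-3,0,0,0],[0,0,0,-1,0,0,0],[0,0,0,0,0,0,0],[0,0,0,0,0,0,0]]'
python3 - <<'E'
from h import *
for n in("scene","side","wrist"):
    s=snapshot(n)
    print(n,[(round(d["conf"],2),d["location"]) for d in place_of(s,"long_bar")[:2]])
    for d in trace(s,"long_bar")[:1]:
        ys,xs=np.nonzero(d["pixels"]); P=np.array([ray(s,(x,y),60)[:2] for x,y in zip(xs,ys)],np.float32)
        l=cv2.fitLine(P,cv2.DIST_L2,0,.01,.01).ravel(); print(np.degrees(np.arctan2(l[1],l[0])).round(1),P.min(0),P.max(0))
E
```

```text
time: 33.73
tool_pos: [575.2, 31.9, 184.4]
tcp_rot: [180.0, 0.0, 19.0]
ft_force: [1.3, 0.3, 0.3]
finger_gap: 42.6
grip_force: 0.0
TZ -0.001 yaw 19.0 j6 69.1 e6 -0.007
time: 34.32
tool_pos: [575.7, 32.0, 285.4]
tcp_rot: [180.0, -0.1, 19.0]
ft_force: [0.0, -0.2, -0.2]
finger_gap: 42.9
grip_force: 0.0
scene [(0.76, [574.2, 32.2, 50.6])]
-33.0 [ 693.39197 -153.26613] [831.5999   -59.573376]
side [(0.7, [576.1, 30.7, 52.2])]
85.9 [558.9406   -60.552017] [594.1738  121.11031]
wrist [(0.89, [578.5, 28.4, 47.7]), (0.19, [570.6, 32.1, 213.6])]
86.1 [562.6025  -58.52975] [593.963   120.63823]
```

Bar centred, yaw about 86°, and the ratchet slipped about 1.2 rad. The arm is clear, so I hand in.

```bash
python3 -c "
from bench import hand_in
print(hand_in())"
```

```text
the job is handed in; nothing more can be done
None
```

I handed the job in at about 34 s with the long bar clamped flat and straight under the spindle, the ratchet slipped about 1.2 rad (judged from the wrist torque, as the joint can't be read directly), and the arm clear; the hand-in gave no verdict.

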